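# Show a cell's terminal to the inspection camera

## Robot

A 7-joint arm with a two-finger parallel gripper is mounted at the origin on the work surface. World frame = base frame: x ahead of the robot, y to its left, z up, the work surface at z = 0. Lengths are in mm, angles in rad, forces in N, time in s.
With the tool pointing down it reaches from about 400 to 900 mm from the base axis. Payload 5.6 kg.
Tool frame: the origin (TCP) lies midway between the tips of the shut fingers; the grasp point (between the pads) lies 19 mm behind it; x points along the fingers, y is the direction in which the jaws open and shut, and the axes are right-handed (so a half turn about x gives the same grasp; the last joint's range is limited). The gripper opens to 92 mm and grips with 3 to 60 N. Pads are 20 mm wide; open, the fingers measure 128 mm over their backs; the gripper's body (75 mm by 189 mm) begins 69 mm behind the grasp point.
Start: joints at [1.212, 0.468, -0.012, 1.603, 0.006, 1.071, -0.056], TCP at [201.834, -617.877, 214.592] pointing down, gripper open.
Joint ranges: [-2.53, 2.53], [-0.31, 2.02], [-1.57, 1.55], [0.28, 2.44], [-1.29, 4.43], [0.15, 1.84], [-2.92, 2.92]. Speed limits (rad/s): [2.57, 2.57, 3.14, 3.14, 3.14, 3.14, 3.14].

## Interface

Orientations are given as a rotation vector (axis times angle).
In Python, from cell import robot, grip, kin, viewer gives the robot as it stands. Calls block until the motion is done:
- robot.movep(position, orientation): joint-space move of the TCP to a pose.
- robot.servo_line(position, feed=150, rotation=None): straight line of the TCP; rotation=None keeps the orientation; feed is the mean speed in mm/s.
- robot.goto_joints(angles): joint-space move.
- grip(opening, newtons=None): opening from 0.0 (shut) to 1.0 (fully open); newtons is the grip in N (None keeps the last); returns when the fingers have stopped.
- robot.hold(seconds).
- kin.ik(position, orientation): joint angles nearest the present ones, or None.
- robot.observe(): the state.
- viewer.read_camera(name): name is "scene" or "top" or "wrist"; returns the picture (480x640x3 uint8, red, green, blue); there is no depth.
- viewer.camera_info(name): a dict with "camera_matrix" (3x3 intrinsics, pixels), "R" (3x3) and "t" (3): a world point X has camera coordinates R X + t. Camera axes: x right, y down, z forward; pixel columns grow to the right and rows downward; lengths in mm; the calibration is good to about 2 mm. A picture is of the moment at which its call begins: read the wrist's pose just before it. camera_info takes no time and is no camera call; for the wrist camera it gives the pose at the moment of the call.
A pose or a line that the arm cannot do raises robot.IKError and nothing moves.
- robot.job_done(): hands the job in, once; it reports no verdict.
Trained networks look in the newest picture that a camera, given by its name, has taken for a name from the list of things; names that differ only in an ending like _2 or _b are one class to them, and where a whole thing is asked for, a point or a joint stands for the part that bears it (a point fixed in the world has none). Each returns a list of dicts, best first, with "confidence" (0 to 1); they miss things now and then, are a little off and sometimes report something else, mostly with a low value. They report only what shows in the picture. A call takes as long as a camera call. They do not tell look-alikes from the thing itself.
- viewer.silhouettes(name, camera): "mask" (480x640 bool, what is visible of it).
- viewer.pinpoint(name, camera): "at" ([x, y, z] in mm, in the coordinates of the camera as it stood for that picture, good to about 4 mm: a listed point, or the origin of a listed thing).
The state is a dict: "t": time; "joints": joint angles; "joint_velocities": joint speeds; "joint_torque": joint torques, N m; "tcp_pos": TCP position; "tcp_rot": TCP orientation; "contact_force": force on the tool from outside, world axes, zero at the start; "wrist_torque": the same for the moment, N m; "grip_width": opening from 0.0 (shut) to 1.0 (fully open).
Only numpy, scipy, OpenCV 4.12 (cv2) and the standard library are available. Lean on these libraries where they do the work, as an engineer would, in place of code of your own. Each camera call takes 0.05 s, during which the arm holds its last target. There are 200 camera calls.

## Task

The cell in the test fixture is due for a terminal check: draw the fixture's contact carriage fully back to its end stop by its knob, lift the cell out, and hold it up to the inspection camera with its button terminal facing squarely into the lens, centred on it and 100 mm in front of the glass. Finish there, still holding the cell steady in the air, with the carriage left back; do not knock the camera out of its aim, and leave the other things on the bench where they are.

Things in the scene. Friction and masses are not known exactly. Their poses are not given: they have to be found in the camera images.
- fixture: Cell test fixture, fixed, left or right: grey base 200 x 80 x 12 mm; the cell lies level in two V saddles (14 to 22 mm either side of its middle along x, 40 wide; free between for fingers). Origin on the bench below the cell's middle; z up, x along the cell from the sliding carriage (-x, robot's side) to the black fixed contact block (+x, 72 high, 50 wide), within 25 degrees of straight ahead.
- carriage (a joint): Travel of the fixture's aluminium contact carriage in m: 0 = closed on the cell, 0.040 = fully back at its end stop. It slides along the fixture's -x with about 3 N of friction, stays where it is left and starts 0 to 5 mm open. At 0 its black cup (43 mm across) reaches 10 mm over the cell's flat end, so that the cell cannot be lifted out.
- knob_grip (a point): Grip point in the black round knob on top of the carriage, 88 mm above the bench: knob 24 mm in diameter, its top 10 mm above this point, its underside 18 mm below; the carriage block (48 mm wide) ends 28 mm below it. Moves with the carriage; when closed it is 57 mm from the cell's middle along the fixture's -x. Axes as the fixture's.
- cell_center (a point): Centre of the cell that lies in the fixture (50 mm above the bench there): a blue-sleeved round battery cell 32 mm in diameter and 70 mm long over all, about 0.14 kg. Its x axis is the cell's own axis, pointing out of the button end.
- button (a point): Centre of the face of the cell's button terminal, 35 mm from the cell's centre along the cell's +x: a steel disc 17 mm in diameter standing 2.5 mm proud of one end (the other end is flat). In the fixture this end is at the fixed contact block. Axes as the cell's.
- cell: The same cell, as a solid; its origin is at its centre, x along its axis out of the button end.
- stand: Stand of the inspection camera, fixed: dark base plate 140 x 130 x 14 mm, steel post 334 mm high, aluminium fork at 270 mm that carries the camera. Origin on the bench under the base, 75 mm behind its front edge; the camera looks to its -x, towards the robot's side of the bench.
- lens (a point): Centre of the camera's front glass, in an end face with a white ring light. Camera: black barrel 42 mm in diameter, 100 mm long; it looks along this point's -x, aimed 9 to 34 degrees downwards (differently each time), held by friction. It tilts about a level axis 52 mm behind this point, 270 mm above the bench and 70 mm before the stand's origin. y is level.
- focus (a point): The point in the air on the camera's viewing line 100 mm in front of the glass, where the face of the button has to be. Axes as those of lens.
- block: Grey storage block, fixed, 150 x 100 x 30 mm, with six round holes; spare cells stand in two of them, their tops 75 mm above the bench. Origin under its centre. It stands on the other side from the fixture.
- spare1: Spare cell, same kind as the one in the fixture, standing in the storage block button up; origin at the centre of its lower end. To be left alone.
- spare2: Second spare cell, likewise.
- meter1: Multimeter with grey rim lying on its back, 180 x 86 x 48 mm; origin under its centre, x along its length. To be left alone.
- meter2: Multimeter with black rim lying on its back, same size; to be left alone.
- tape: Roll of black tape lying flat, 68 mm in diameter, 19 mm high; origin under its centre. To be left alone.
- spanner: Steel spanner lying flat, 150 mm long, origin under it near its middle, x along it. To be left alone.
- driver: Screwdriver lying flat, 190 mm long, red handle; origin under it, x along it. To be left alone.
- spray: Upright white spray can, 52 mm in diameter, 150 mm high; origin under its centre. To be left alone.
Things that resemble listed ones, but are neither listed nor needed, are in the scene too. What is shaped like the fixture but yellow is not meant.

How it is judged (in metres and radians):
On the way, in this order (a step that is already met when the one before it is completed fails the run):
1. the carriage is drawn fully back to its end stop while the cell still lies in the fixture (value of joint carriage above 0.037 m and distance of cell_center from where it was at the start of the episode below 0.015 m), for 0.2 s.
2. the cell is held by the gripper, lifted clear of the fixture (contact force between cell and the fingers above 1 N and height (world z) of cell_center above 0.11 m and contact force between cell and fixture below 0.1 N), for 0.2 s.
At the end, for the whole second after the job is handed in: Held still in the air by the gripper alone; button face within 25 mm of the point 100 mm before the glass on the viewing line, cell axis within 0.22 rad of that line, button end towards the lens; carriage still back (35 mm or more) (contact force between cell and the fingers above 1 N and distance between button and focus below 0.025 m and angle between the x axis of cell_center and the x axis of lens, either way round below 0.22 rad and x of cell_center in the frame of lens below -0.11 m and linear speed of cell below 0.03 m/s and contact force between cell and stand below 0.1 N and contact force between cell and fixture below 0.1 N and value of joint carriage above 0.035 m); the arm keeps its last pose, push and grip.
It fails at once if the camera is knocked out of its aim (glass moved more than 10 mm) (distance of lens from where it was at the start of the episode above 0.01 m).
It fails at once if another thing on the bench is moved by more than 30 mm (distance of any of spare1, spare2, meter1, meter2, tape, spanner, driver, spray from where it was at the start of the episode above 0.03 m).
It also fails if it takes over 54 s, if anything falls off the work surface, if the arm or the gripper's body presses on something with over 40 N, if the wrist force passes 120 N, or if a joint passes its speed limit or range.

## Working session

There is one attempt and no reset: what is moved stays moved. The work goes in short steps, each a Python script; the robot and the scene stay as the last script left them, time stands still between calls to the robot, and variables do not carry over. Pictures are saved under pics/ and viewed, about 8 in all and at most 12, crops included, and the job is handed in when it is done.

```bash
ls; mkdir -p pics; cat > h.py <<'E'
import numpy as np, cv2
from scipy.spatial.transform import Rotation as Ro
from cell import robot, grip, kin, viewer
def info(c):
    i=viewer.camera_info(c); return [np.array(i[k],float) for k in("camera_matrix","R","t")]
def w(at,I): return I[1].T@(np.array(at)-I[2])
def proj(X,I):
    p=I[0]@(I[1]@np.array(X)+I[2]); return p[:2]/p[2]
def shot(c,f=None):
    I=info(c); im=viewer.read_camera(c)
    if f: cv2.imwrite('pics/'+f,cv2.cvtColor(im,cv2.COLOR_RGB2BGR))
    return im,I
def pins(names,c,I):
    for n in names:
        for d in viewer.pinpoint(n,c)[:3]:
            X=w(d['at'],I); print(c,n,round(d['confidence'],2),X.round(1),proj(X,I).round(0))
E
python3 - <<'E'
from h import *
for c in("scene","top"):
    im,I=shot(c,c+'0.png'); 
    pins(["fixture","knob_grip","cell_center","button","lens","focus","stand","block","spray","meter1","meter2"],c,I)
o=robot.observe();print(o['t'],o['tcp_pos'],o['tcp_rot'],o['grip_width'])
E
```

```text
pics
scene fixture 0.8 [ 328.  -565.9    1.7] [ 90. 347.]
scene fixture 0.78 [ 518.3 -271.     1.3] [232. 322.]
scene fixture 0.19 [ 5.411e+02  2.369e+02 -4.000e-01] [370. 229.]
scene knob_grip 0.79 [ 457.8 -269.1   89.3] [213. 287.]
scene knob_grip 0.75 [ 272.5 -545.5   87.2] [ 76. 309.]
scene cell_center 0.49 [ 521.6 -273.6   53.6] [229. 311.]
scene button 0.62 [ 548.9 -279.5   45.6] [235. 320.]
scene stand 0.77 [760.7  96.8   2.4] [397. 294.]
scene block 0.68 [539.1 239.8  -2.2] [370. 228.]
scene block 0.42 [761.7  96.6   4.6] [398. 294.]
scene block 0.37 [557.6 464.5   1.9] [421. 195.]
scene spray 0.77 [ 6.916e+02  3.243e+02 -6.000e-01] [428. 239.]
scene meter1 0.96 [ 5.696e+02 -4.761e+02  4.000e-01] [178. 386.]
scene meter1 0.74 [ 5.548e+02  4.664e+02 -2.000e-01] [421. 195.]
scene meter2 0.96 [ 5.696e+02 -4.761e+02  4.000e-01] [178. 386.]
scene meter2 0.74 [ 5.548e+02  4.664e+02 -2.000e-01] [421. 195.]
top fixture 0.71 [545.1 237.8  -1.3] [221. 254.]
top fixture 0.61 [ 3.319e+02 -5.606e+02  2.000e-01] [498. 322.]
top fixture 0.57 [ 521.8 -269.4   -1.1] [394. 258.]
top knob_grip 
[... 323 characters left out ...]
71 [644.3  99.  253.7] [257. 202.]
top focus 0.48 [ 6.933e+02  3.222e+02 -5.000e-01] [193. 205.]
top stand 0.78 [7.648e+02 9.580e+01 5.000e-01] [269. 179.]
top block 0.92 [542.5 240.2  -0.8] [220. 254.]
top block 0.67 [588.5 216.9   1.9] [228. 239.]
top spray 0.65 [696.3 324.1   1.2] [192. 203.]
top meter1 0.96 [ 572.  -477.4   -2.6] [464. 240.]
top meter1 0.86 [557.1 466.   -1.4] [144. 251.]
top meter1 0.62 [ 517.9 -272.    48.4] [397. 258.]
top meter2 0.96 [ 572.  -477.4   -2.6] [464. 240.]
top meter2 0.86 [557.1 466.   -1.4] [144. 251.]
top meter2 0.62 [ 517.9 -272.    48.4] [397. 258.]
1.2 [ 201.79337769 -617.85237303  214.57159277] [ 2.05086657  0.32656426 -2.0510567 ] 0.999651541946327
```

View pics/scene0.png

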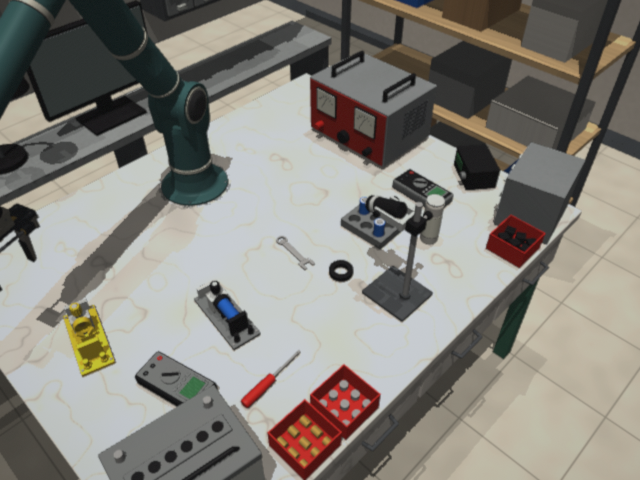

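```bash
python3 -c "
import cv2
a=cv2.imread('pics/scene0.png')[250:400,40:290];cv2.imwrite('pics/crop0.png',cv2.resize(a,None,fx=3,fy=3,interpolation=2))"
```

```text
(no output)
```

View pics/crop0.png

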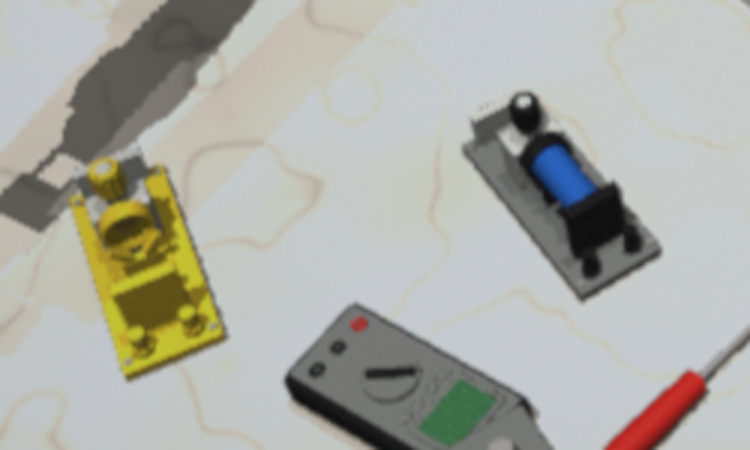

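The target is the grey fixture with the blue cell, at scene (229,311). Two things could be mistaken for it: the yellow fixture at (88,340), and the spare cells at (365,207) and (379,227). The crop confirms the choice: grey base, blue sleeve, black block at the far end and knob at the near end. Next I'll look from above with the wrist camera.

```bash
cat >> h.py <<'E'
def ori(yaw,pitch=0,flip=0):
    "tool z (or -z if flip) along yaw heading, raised by pitch; tool x down/forward"
    R=Ro.from_euler('ZY',[yaw,-pitch]).as_matrix()@np.array([[0,0,1],[0,1,0],[-1,0,0.]])
    if flip: R=R@np.diag([1,-1,-1.])
    return Ro.from_matrix(R).as_rotvec()
E
python3 - <<'E'
from h import *
print(ori(0),Ro.from_rotvec(robot.observe()['tcp_rot']).as_matrix().round(2))
for fl in(0,1):
  for p,q,t in(([470,-268,300],-.13,0),([425,-260,69],-.13,0),([522,-270,31],-.13,0),([515,97,215],0,.35)):
    j=kin.ik(p,ori(q,t,fl)); print(fl,p,None if j is None else np.round(j,2))
fl=0
robot.movep([440,-262,300],ori(-.13,0,fl))
im,I=shot('wrist','w0.png'); pins(["fixture","knob_grip","cell_center","button"],'wrist',I)
robot.movep([510,-275,300],ori(-.13,0,fl))
im,I=shot('wrist','w1.png'); pins(["fixture","knob_grip","cell_center","button"],'wrist',I)
im,I=shot('top'); pins(["lens","focus","stand"],'top',I)
im,I=shot('scene'); pins(["lens"],'scene',I)
print(robot.observe()['t'])
E
```

```text
[0.         1.57079633 0.        ] [[-0.    0.31 -0.95]
 [ 0.   -0.95 -0.31]
 [-1.   -0.    0.  ]]
0 [470, -268, 300] [ 1.02  0.28 -0.68  1.74  0.19  1.19  1.73]
0 [425, -260, 69] [ 0.98  0.52 -0.61  2.05  0.45  0.71  1.52]
0 [522, -270, 31] [ 0.85  0.69 -0.57  1.84  0.52  0.76  1.43]
0 [515, 97, 215] [ 0.75  0.3  -1.19  2.12  0.67  0.68  0.71]
1 [470, -268, 300] [ 0.59  0.21 -0.15  1.76  0.03  1.17 -1.28]
1 [425, -260, 69] [ 0.56  0.43 -0.09  2.07  0.07  0.64 -1.28]
1 [522, -270, 31] [ 0.47  0.61 -0.07  1.87  0.06  0.66 -1.33]
1 [515, 97, 215] [ 0.41  0.17 -0.78  2.13  0.42  0.6  -2.23]
wrist fixture 0.86 [ 512.6 -273.    -2.4] [319. 251.]
wrist knob_grip 0.72 [ 272.6 -547.    88.2] [ 9. 84.]
wrist cell_center 0.59 [ 516.  -274.5   53.9] [318. 268.]
wrist button 0.58 [ 553.5 -274.7   47.3] [322. 293.]
wrist fixture 0.8 [ 329.4 -561.5   -0.8] [63. 80.]
wrist fixture 0.65 [ 513.3 -272.2   -3.6] [321. 200.]
wrist fixture 0.52 [594.9  48.3   1.2] [565. 230.]
wrist knob_grip 0.64 [ 460.6 -264.8   88.1] [322. 165.]
wrist cell_center 0.6 [ 517.2 -273.    49.6] [321. 211.]
wrist button 0.85 [ 555.6 -276.6   48. ] [322. 242.]
top lens 0.56 [645.4  93.9 252.3] [259. 202.]
top focus 0.62 [5.900e+02 2.162e+02 1.000e-01] [228. 238.]
top stand 0.68 [764.5  97.6   1.5] [268. 179.]
scene lens 0.95 [644.5  99.5 253. ] [370. 202.]
scene lens 0.23 [690.8 325.4  -1.9] [428. 239.]
3.9917
```

View pics/w0.png

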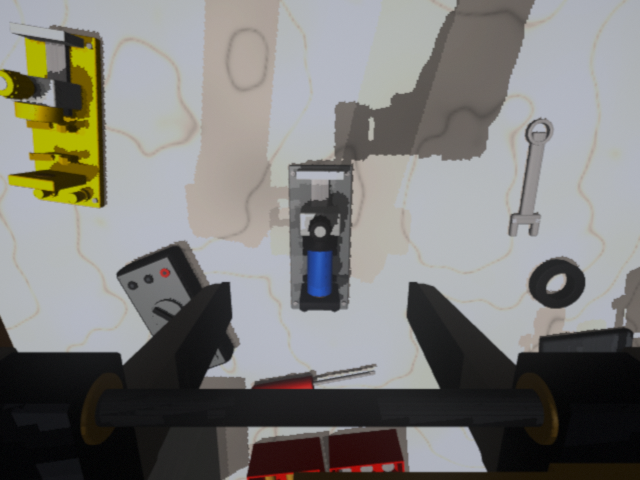

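```bash
python3 - <<'E'
from h import *
o=ori(-.13); f=lambda:(robot.observe()['contact_force']).__array__().round(1) if hasattr(robot.observe()['contact_force'],'__array__') else np.round(robot.observe()['contact_force'],1)
u=np.array([np.cos(.13),-np.sin(.13),0])
k=np.array([459.5,-265.2,69.])
robot.movep(k+[0,0,70],o); robot.servo_line(k+[0,0,1],feed=100)
grip(0.0,20); print(robot.observe()['grip_width'],f())
robot.servo_line(k-33*u+[0,0,1],feed=60); print(f())
for d in range(35,48,1):
    robot.servo_line(k-d*u+[0,0,1],feed=30); F=f(); print(d,F)
    if abs(F@u)>12: break
robot.hold(.3);print(f(),robot.observe()['tcp_pos'],robot.observe()['t'])
im,I=shot('scene','s1.png');pins(["knob_grip","cell_center"],'scene',I)
im,I=shot('top');pins(["knob_grip","cell_center"],'top',I)
E
```

```text
0.2532008293369866 [ 0.4  1.  -0.1]
[-2.8  5.   4. ]
35 [-0.1  5.2  0.5]
36 [ 1.8  4.8 -1.1]
37 [ 3.3  5.3 -1.5]
38 [ 2.9  5.1 -1.9]
39 [ 4.9  4.5 -5. ]
40 [ 7.2  3.8 -7.7]
41 [ 10.2   3.4 -10. ]
42 [ 13.1   2.8 -14.4]
[ 12.4   1.4 -13.8] [ 422.42355832 -259.81131884   70.10590246] 9.5833
scene knob_grip 0.78 [ 273.7 -545.    87.5] [ 76. 309.]
scene knob_grip 0.63 [ 421.9 -264.3   93.6] [206. 277.]
scene cell_center 0.75 [ 520.8 -270.7   52.6] [230. 310.]
scene cell_center 0.39 [693.5 321.7  -2.1] [428. 240.]
top knob_grip 0.82 [ 272.1 -546.4   87.5] [505. 345.]
top knob_grip 0.61 [600.6  53.5   2.6] [283. 233.]
top cell_center 0.62 [ 518.6 -269.5   50.5] [396. 257.]
```

```bash
python3 - <<'E'
from h import *
o=ori(-.13)
grip(1.0); p=np.array(robot.observe()['tcp_pos']); robot.servo_line(p+[0,0,60],feed=150)
robot.movep([490,-269,200],o)
im,I=shot('wrist','w2.png');pins(["knob_grip","cell_center","button","fixture"],'wrist',I)
print([proj(x,I).round(0) for x in([518.5,-272.4,66],[422,-260,98])],robot.observe()['t'],np.round(robot.observe()['contact_force'],1))
E
```

```text
wrist knob_grip 0.71 [ 423.2 -256.3   88.5] [324. 154.]
wrist cell_center 0.63 [ 516.  -272.1   51.6] [319. 255.]
wrist button 0.88 [ 550.3 -277.6   49.9] [318. 289.]
[array([319., 263.]), array([319., 153.])] 12.25 [-0.3 -0.5  0. ]
```

View pics/w2.png

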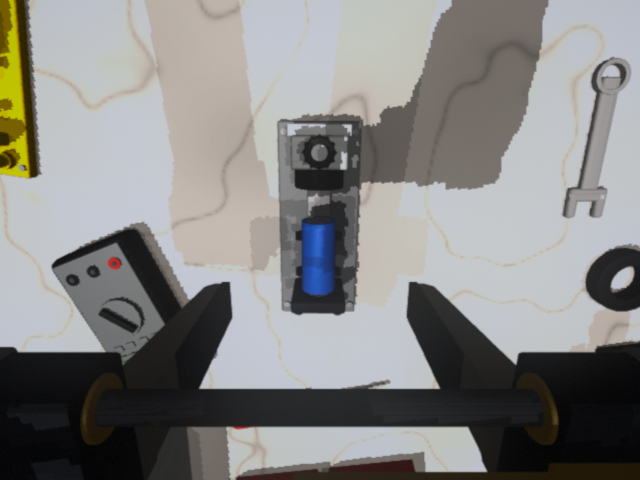

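The carriage is back (knob at pixel (319,153), where I predicted it). The cell still lies in its saddles, rows 218–295. Next I'll enlarge this to centre the fingers between the saddles.

```bash
python3 - <<'E'
from h import *
I=info('wrist'); a=cv2.imread('pics/w2.png')
C=np.array([518.5,-272.4,0]);u=np.array([np.cos(.13),-np.sin(.13),0]);n=np.array([np.sin(.13),np.cos(.13),0])
b=cv2.resize(a[200:320,260:380],None,fx=5,fy=5,interpolation=cv2.INTER_CUBIC)
for s in(-22,-14,14,22):
  for side in(-1,1):
    for z,col in((40,(0,0,255)),):
      q=[(proj(C+s*u+side*d*n+[0,0,z],I)-[260,200])*5+2 for d in(17,20,30)]
      cv2.line(b,tuple(map(int,q[1])),tuple(map(int,q[2])),col,1)
cv2.imwrite('pics/crop2.png',b)
E
```

```text
(no output)
```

View pics/crop2.png

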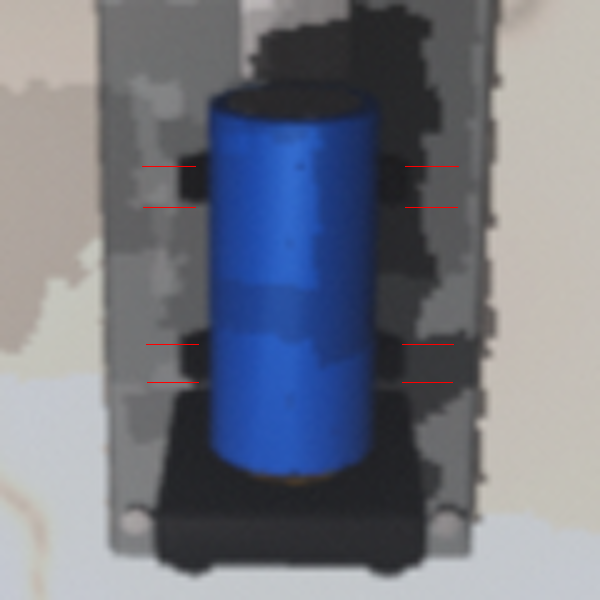

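```bash
python3 - <<'E'
from h import *
o=ori(-.13); c=np.array([517,-273.5,31.])
robot.servo_line(c+[0,0,75],feed=250); robot.servo_line(c,feed=120)
print(np.round(robot.observe()['contact_force'],1))
grip(0.0,30); s=robot.observe(); print(s['grip_width']*92,np.round(s['contact_force'],1))
robot.servo_line(c+[0,0,30],feed=80); print(np.round(robot.observe()['contact_force'],1))
robot.servo_line(c+[0,0,170],feed=200); robot.hold(.3); s=robot.observe(); print(s['grip_width']*92,np.round(s['contact_force'],1),s['t'])
im,I=shot('wrist','w3.png');pins(["cell_center","button","lens","stand"],'wrist',I)
im,I=shot('scene','s3.png');pins(["knob_grip","cell_center","button","lens","stand"],'scene',I);M=[m['mask'] for m in viewer.silhouettes('stand','scene')[:1]]
im,I=shot('top','t3.png');pins(["knob_grip","cell_center","button","lens","stand"],'top',I)
print(s['tcp_pos'])
E
python3 -c "
import cv2,numpy as np
a=cv2.imread('pics/s3.png')[160:330,330:470];b=cv2.imread('pics/t3.png')[140:260,200:320]
c=np.hstack([cv2.resize(a,(480,583)),cv2.resize(b,(320,320))[:].copy() if 0 else cv2.copyMakeBorder(cv2.resize(b,(320,320)),0,263,0,0,0)])
cv2.imwrite('pics/st3.png',c)"
```

```text
[0.  0.2 0.4]
31.33325832022901 [0.3 2.5 0.8]
[ 0.8 -0.3 -2. ]
31.075780003308523 [-0.3 -0.2 -1.9] 16.1833
wrist cell_center 0.95 [ 519.  -274.5  220.5] [317. 323.]
wrist button 0.73 [ 552.1 -276.2  219. ] [323. 381.]
wrist lens 0.53 [ 513.6 -273.6  217.4] [318. 309.]
scene knob_grip 0.89 [ 268.8 -547.2   85.8] [ 75. 309.]
scene knob_grip 0.58 [ 422.1 -261.9   88.1] [207. 278.]
scene cell_center 0.7 [689.8 323.   -2.3] [428. 239.]
scene cell_center 0.53 [499.5 260.1   6.8] [364. 217.]
scene cell_center 0.51 [ 518.5 -270.8  224. ] [221. 263.]
scene button 0.8 [ 547.8 -278.6  218. ] [227. 273.]
scene lens 0.81 [644.  100.4 251.4] [371. 203.]
scene lens 0.71 [ 570.9 -478.1    0. ] [177. 386.]
scene lens 0.37 [449.6  12.6  -1.1] [293. 252.]
scene stand 0.91 [762.1  94.6   2.3] [397. 295.]
top knob_grip 0.76 [ 273.7 -542.7   88.7] [503. 344.]
top knob_grip 0.6 [ 421.7 -253.8   86.3] [394. 291.]
top cell_center 0.52 [ 520.4 -270.4  220.5] [406. 250.]
top button 0.69 [766.5 101.1   1.5] [267. 179.]
top lens 0.62 [645.   98.1 255.2] [258. 202.]
top stand 0.96 [765.9  96.    2.1] [269. 179.]
[ 516.66801348 -273.23107651  200.07706741]
```

View pics/st3.png

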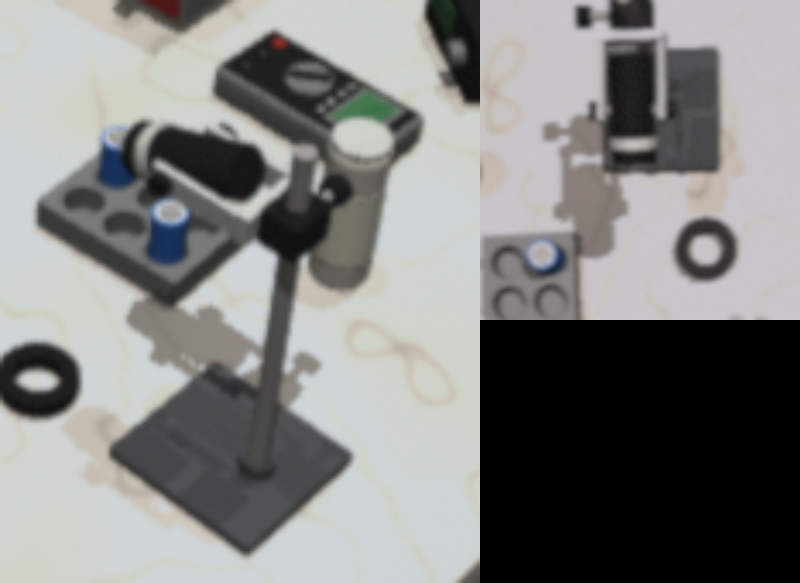

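View pics/w3.png

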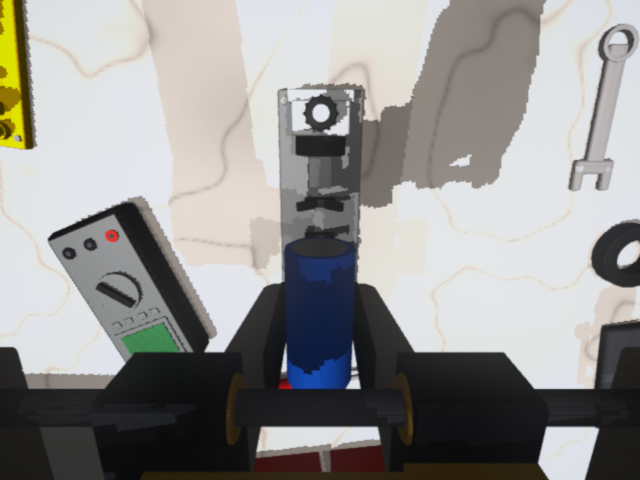

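```bash
cat >> h.py <<'E'
L=np.array([644.6,98.2,253.1])
def goal(yaw,th,back=0,dx=1.5,L=L):
    R=Ro.from_euler('ZY',[yaw,-th]).as_matrix()   # x = cell axis, towards lens
    v=R[:,0]; c=L-v*(135+back); tdown=-R[:,2]
    return c+19*tdown-dx*v, ori(yaw,th)
E
python3 - <<'E'
from h import *
I=info('scene'); s=480/140
P=[]
for q in((112,452),(247,552),(351,457),(213,365)):
    px=np.array([q[0]/s+330,q[1]/s+160,1]); d=I[1].T@np.linalg.inv(I[0])@px; c=-I[1].T@I[2]; P.append(c+d*(14-c[2])/d[2])
P=np.array(P); print(P.round(0)); e=[P[1]-P[0],P[2]-P[1],P[2]-P[3],P[3]-P[0]]; print([np.degrees(np.arctan2(x[1],x[0])).round(1) for x in e])
im,It=shot('top');
for m in viewer.silhouettes('stand','top')[:2]: print(m['confidence'],cv2.minAreaRect(np.argwhere(m['mask'])[:,::-1].astype(np.int32)))
print(proj([700,30,14],It),proj([800,30,14],It))
robot.servo_line([450,-200,215],feed=200)
p,o=goal(0,.33,60); print(p,kin.ik(p,o))
robot.movep(p,o); 
im,I=shot('wrist','w4.png');pins(["cell_center","button","lens","stand"],'wrist',I)
im,I=shot('scene','s4.png');pins(["cell_center","button","lens"],'scene',I)
im,I=shot('top','t4.png');pins(["cell_center","button","lens"],'top',I)
print('exp button',L-160*np.array([np.cos(.33),0,np.sin(.33)]),robot.observe()['t'])
E
python3 -c "
import cv2,numpy as np
a=cv2.imread('pics/s4.png')[150:300,280:440];b=cv2.imread('pics/t4.png')[140:290,200:320]
cv2.imwrite('pics/st4.png',np.hstack([cv2.resize(a,(427,400)),cv2.resize(b,(320,400))]))"
```

```text
[[696.  31.  14.]
 [830.  29.  14.]
 [829. 155.  14.]
 [693. 156.  14.]]
[np.float64(-1.0), np.float64(90.2), np.float64(-0.1), np.float64(91.2)]
0.64 ((263.5664367675781, 169.99557495117188), (69.37931060791016, 54.21298599243164), 86.18592071533203)
0.63 ((184.91802978515625, 199.59835815429688), (33.67369842529297, 19.20553207397461), 39.80556869506836)
[290.7070957  199.28200332] [290.2840896  166.24152788]
[464.85949704  98.2        171.45074039] [ 0.66823008  0.24656282 -1.10412281  2.24484318  0.67234889  0.57012079
  0.64636812]
wrist cell_center 0.71 [464.6  95.7 190. ] [316. 325.]
wrist button 0.59 [492.   97.  199.5] [319. 377.]
scene cell_center 0.56 [459.3  98.7 194.2] [317. 187.]
scene button 0.65 [490.5  95.2 197.5] [324. 192.]
scene button 0.59 [ 419.5 -261.5   90.6] [206. 277.]
scene lens 0.6 [643.5  98.3 255.7] [370. 202.]
top cell_center 0.74 [ 5.73e+02 -4.75e+02 -2.00e-01] [463. 239.]
top cell_center 0.66 [499.1 260.    4.6] [213. 269.]
top cell_center 0.42 [460.5 101.1 190.4] [260. 278.]
top button 0.48 [492.6  99.5 201.7] [260. 265.]
top button 0.47 [461.3 100.1 193.7] [260. 277.]
top button 0.22 [450.5  12.2   1.5] [298. 284.]
top lens 0.55 [643.5  94.4 254.7] [259. 202.]
exp button [493.23322504  98.2        201.25311546] 19.6417
```

View pics/st4.png

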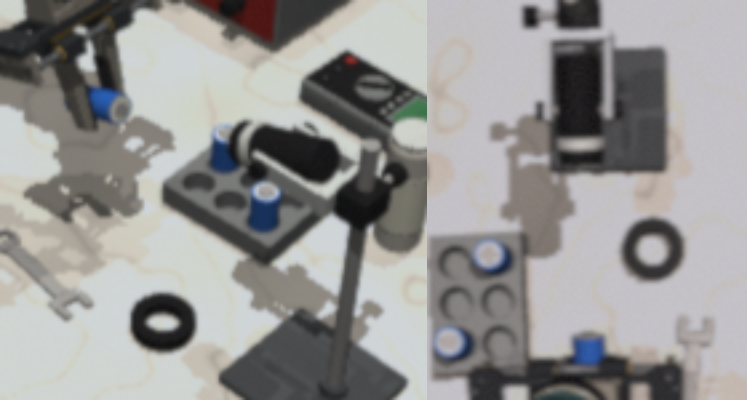

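View pics/w4.png

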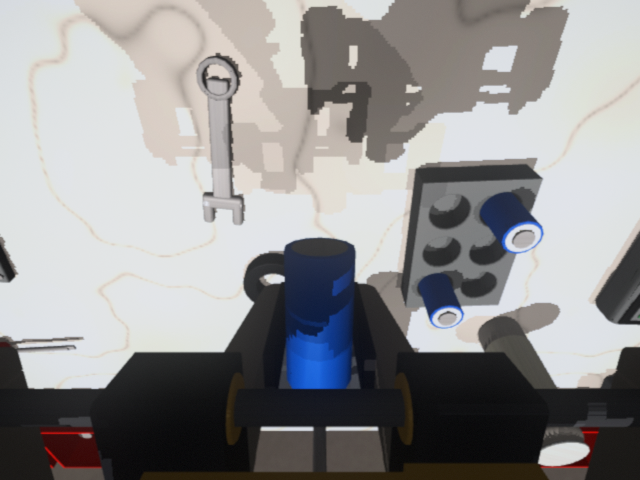

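```bash
python3 - <<'E'
from h import *
I=info('scene'); piv=np.array([694,97,270])
for th in(10,19,28):
    v=np.array([np.cos(np.radians(th)),0,np.sin(np.radians(th))]); print(th,proj(piv-52*v,I).round(1),proj(piv+48*v,I).round(1))
L=np.array([644.4,97.3,253.5]); yaw,th=-.01,.325
p,o=goal(yaw,th,0,1.5,L); print(p,kin.ik(p,o))
robot.servo_line(p,feed=60,rotation=o); robot.hold(.5)
v=np.array([np.cos(th)*np.cos(yaw),np.cos(th)*np.sin(yaw),np.sin(th)]);print('exp button',(L-100*v).round(1))
for c in("scene","top"):
    im,I=shot(c,c[0]+'5.png');pins(["cell_center","button","lens","knob_grip"],c,I)
s=robot.observe();print(s['t'],s['grip_width']*92,np.round(s['contact_force'],1),s['tcp_pos'])
E
python3 -c "
import cv2,numpy as np
a=cv2.imread('pics/s5.png')[150:260,310:440];b=cv2.imread('pics/t5.png')[160:290,200:320]
cv2.imwrite('pics/st5.png',np.hstack([cv2.resize(a,(473,400)),cv2.resize(b,(320,400))]))"
```

```text
10 [369.4 200. ] [401.7 213.7]
19 [369.9 202.8] [401.4 211. ]
28 [370.7 205.7] [400.7 208.2]
[521.1187071   98.53285402 191.90898693] [ 0.62735267  0.33097873 -1.07018014  2.11018403  0.69524567  0.66936742
  0.67362986]
exp button [549.6  98.2 221.6]
scene cell_center 0.6 [517.3 100.9 213.6] [333. 191.]
scene button 0.53 [547.4  96.5 218.7] [340. 196.]
scene lens 0.55 [642.9  98.2 252.1] [370. 203.]
scene knob_grip 0.93 [ 272.1 -547.8   85.8] [ 75. 309.]
scene knob_grip 0.65 [ 422.9 -264.    92.3] [206. 278.]
scene knob_grip 0.28 [537.2 237.2   2.2] [369. 228.]
top cell_center 0.44 [517.4 102.4 214.8] [258. 254.]
top cell_center 0.24 [499.2 262.5   4.3] [212. 269.]
top button 0.47 [550.4 101.7 224.9] [258. 241.]
top button 0.19 [605.3  52.1   1.8] [284. 232.]
top lens 0.69 [646.4  96.7 254.2] [258. 201.]
top knob_grip 0.82 [ 424.6 -257.3   85. ] [395. 290.]
top knob_grip 0.64 [ 273.  -544.8   90.2] [504. 345.]
top knob_grip 0.21 [557.1 468.8  -4.2] [143. 251.]
21.7917 31.385855155430466 [-0.3  0.7 -0.9] [521.12787143  98.55819683 191.9219673 ]
```

View pics/st5.png

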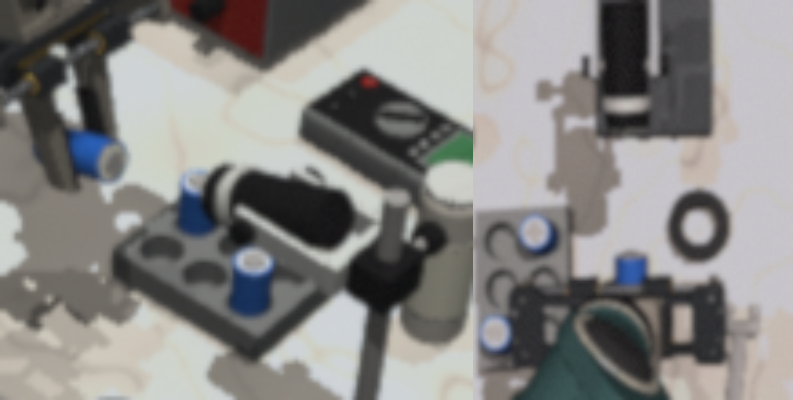

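Button, lens and barrel line up in both views, so I'm handing in.

```bash
python3 - <<'E'
from h import *
robot.job_done(); print(robot.observe()['t'])
E
```

```text
the job is handed in; nothing more can be done
the job is handed in; nothing more can be done
```

I handed the job in at about 22 s on the robot's clock. The arm is holding the cell in front of the inspection camera with the button facing the lens. No verdict is reported, so these are my own last checks:

- **Carriage:** I pulled it back by its knob until the force rose at the end stop, about 37 mm of TCP travel. In the last pictures the knob was still there, at about (423, -260) mm, measured after I let go.
- **Cell:** I gripped it between the saddles at 30 N and lifted it out. In the last check it was still in the fingers at 31.4 mm width (nominal 32 mm).
- **Aim:** The button measured (547, 97, 219) mm in the scene view and (550, 102, 225) mm in the top view. The target was (550, 98, 222) mm, so it is within about 5 mm.
- **Camera tilt:** I set 18.6° down from the height of the lens. The barrel's slope in the scene picture looked consistent with about 19°.
- **Camera and other things:** The lens showed no shift beyond measurement scatter. I saw nothing else disturbed in the pictures, but did not measure the other things again at the end.

**Disagreements:** The detectors scattered by 3 to 8 mm. They also gave false hits on look-alikes, such as the yellow fixture's knob, which I left out by position. The stand's heading came out between 0 and -1° depending on the method, and I used -0.6°.

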